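# Push the circuit-board carrier home into the soldering stops

## Task

Push the black circuit-board carrier along the bench with the fingers until it is home in the soldering corner: its far long edge flush against the aluminium fence and its end against the orange stop block, touching both. Slide it gently and flat, never lifting it or knocking it away, and leave the brass tip cleaner, the solder spool and the flux jar where they stand.

Things in the scene. Friction and masses are not known exactly. Their poses are not given: they have to be found in the camera images.
- carrier: Loose black plastic slab, 100 mm along its x, 120 mm along its y, 22 mm high, 0.2 to 0.4 kg, with a green circuit board and low parts on top (to 28 mm). Origin: centre of its underside. Starts on the robot's side of the fence, 60 to 105 mm short of home, turned up to 0.3 rad from it. Home: centre 60 mm from the fence's origin along the fence's -x, axes along the fence's axes.
- fence: Fixed straight aluminium bar, 20 mm along its x, 460 mm along its y, 30 mm high, lying across the bench beyond the carrier. Origin: centre of its underside. Its working face is the one on the robot's side, 10 mm from the origin towards its -x. Turned up to 0.25 rad from the world's y axis.
- stop: Fixed orange block, 60 mm along its x, 40 mm along its y, 30 mm high, axes parallel to the fence's, 15 mm clear of the fence's working face, near its left or right end. Origin: centre of its underside. Its working face looks to the fence's middle, 20 mm from the origin along y, so the carrier's centre when home is 80 mm from the stop's origin along y.
- cleaner: Loose brass soldering-tip cleaner, a round pot 52 mm across and about 46 mm high. It stands in front of the other end of the fence from the stop. Origin: centre of its underside. Not to be moved.
- spool: Loose spool of solder standing upright, green flanges 54 mm across, 45 mm high, origin at the centre of its underside. Not to be moved.
- flux: Loose amber jar with a white cap, 40 mm across, 65 mm high, origin at the centre of its underside. Not to be moved.
Mind the look-alikes: they are no part of the job. There is more than one size of the carrier; the one meant has the size given above.

How it is judged (in metres and radians):
At the end, for the whole second after the job is handed in: The carrier lies flat and at rest, less than 3.5 mm from touching the fence and less than 3.5 mm from touching the stop (measured at its centre), square to the fence within 0.03 rad (x of carrier in the frame of fence between -0.0635 and -0.055 m and angle between the x axis of carrier and the x axis of fence, either way round below 0.03 rad and ((y of stop in the frame of fence above 0 m and y of carrier in the frame of stop between -0.0835 and -0.07 m) or (y of stop in the frame of fence below 0 m and y of carrier in the frame of stop between 0.07 and 0.0835 m)) and height (world z) of carrier below 0.004 m and linear speed of carrier below 0.01 m/s).
It fails at once if the carrier is lifted more than 8 mm or tipped more than 0.12 rad (height (world z) of carrier above 0.008 m or angle between carrier's own z axis and vertical above 0.12 rad).
It fails at once if the carrier is struck or flung (faster than 0.4 m/s) (linear speed of carrier above 0.4 m/s).
It fails at once if the brass tip cleaner is moved more than 10 mm or tipped over (distance of cleaner from where it was at the start of the episode above 0.01 m or angle between cleaner's own z axis and vertical above 0.3 rad).
It fails at once if the solder spool is moved more than 10 mm or tipped over (distance of spool from where it was at the start of the episode above 0.01 m or angle between spool's own z axis and vertical above 0.3 rad).
It fails at once if the flux jar is moved more than 10 mm or tipped over (distance of flux from where it was at the start of the episode above 0.01 m or angle between flux's own z axis and vertical above 0.3 rad).
It also fails if it takes over 48 s, if anything falls off the work surface, if the arm or the gripper's body presses on something with over 40 N, if the wrist force passes 120 N, or if a joint passes its speed limit or range.

## Robot

A 6-joint arm with a two-finger parallel gripper is mounted at the origin on the work surface. World frame = base frame: x ahead of the robot, y to its left, z up, the work surface at z = 0. Lengths are in m, angles in degrees, forces in N, time in s.
With the tool pointing down it reaches from about 0.25 to 0.725 m from the base axis. Payload 9.7 kg.
Tool frame: the origin (TCP) lies midway between the tips of the shut fingers; the grasp point (between the pads) lies bot.hold_point_z behind it (bot.hold_point_z is the distance from the TCP to the grasp point, in m); z points along the fingers, y is the line along which they close (so a half turn about z gives the same grasp; the last joint's range is limited). The gripper opens to 85 mm and grips with 20 to 120 N. Pads are 22 mm wide; open, the fingers measure 114 mm over their backs; the gripper's body (76 mm by 85 mm) begins 54 mm behind the grasp point. The pads swing forward as they close: fully open they stand 13 mm farther back than shut.
Start: joints at [-73.339, 4.979, 10.078, 95.1, 0, 90], TCP at [0.158, -0.527, 0.231] pointing down, gripper open.
Joint ranges: [-179.16, 179.16], [-48.56, 103.87], [-65.8, 70.77], [-126.05, 130.52], [-82.76, 87.17], [-180, 180]. Speed limits (degrees/s): [127.2, 127.2, 147.25, 180, 180, 180].

## Interface

Orientations are given as [roll, pitch, yaw] about the fixed x, y, z axes, in that order (R = Rz(yaw) Ry(pitch) Rx(roll)).
In Python, from workcell import bot, camera, camera_model, ticket gives the robot as it stands.
- The arm moves only by the tool send_rows, never from a script. Its argument "targets" is text: rows parted by semicolons, each of 5 numbers parted by spaces: the shift along the tool's x, y, z in mm, then the turn about the tool's z in degrees, then the closure in counts, from 0 (fully open) to 255 (shut). A call has 1 to 20 rows; each row is the pose to reach, as a shift and turn from the pose commanded when the call began, along the tool's axes at that moment; what a row does not reach only later rows make up. A row lasts 1/8 s, in which the tool goes at most 62.5 mm and 10.7 degrees, less where a joint would pass 70% of its speed; a pose out of reach is approached as far as the arm can. A call with a gripper value outside its range is refused whole. The fingers move at their own pace and stop on an object; "newtons" is the grip in N (left out, the last holds). Time passes only in rows, so rows that repeat a pose let the fingers close. It gives the time, the measured TCP pose, the force, the opening and the grip force at its end, in the units of the state.
- bot.get_obs(): the state, without advancing time (a new reading comes with each control period).
- camera(name): name is "scene" or "top" or "wrist"; returns the picture (384x512x3 uint8, blue, green, red); there is no depth.
- camera_model(name): a dict with "K" (3x3 intrinsics, pixels), "pose" (4x4, takes a point from camera to world coordinates); the wrist camera has in their place "T_tool_cam" (4x4, takes a point from camera to tool coordinates, whose origin is the TCP and whose axes are the flange's). Camera axes: x right, y down, z forward; pixel columns grow to the right and rows downward; lengths in m; the calibration is good to about 2 mm. A picture is of the moment at which its call begins: read the wrist's pose just before it. camera_model takes no time and is no camera call.
- ticket.job_done(): hands the job in; it is judged then, once.
The state is a dict: "time": time; "q": joint angles; "qd": joint speeds; "joint_efforts": joint torques, N m; "ee_pos": TCP position; "tcp_rot": TCP orientation; "wrist_force": force on the tool from outside, world axes, zero at the start; "torque": the same for the moment, N m; "opening": finger opening in m; "grasp_force": force on a finger pad.
Only numpy, scipy, OpenCV 4.12 (cv2) and the standard library are available. Lean on these libraries where they do the work, as an engineer would, in place of code of your own. Each camera call takes 0.05 s, during which the arm holds its last target. There are 200 camera calls.

## Working session

There is one attempt and no reset: what is moved stays moved. The work goes in short steps, Python scripts to look and compute and a tool call to move; the robot and the scene stay as the last step left them, time stands still between calls to the robot, and variables do not carry over. Pictures are saved under pics/ and viewed, at most 11 in all, crops included, and the job is handed in when it is done.

Besides the shell and the picture viewer there is one more tool, called as name(argument=value, ...) on one line, values as JSON. send_rows: Moves the arm, as the interface text tells. Its arguments: {"type":"object","properties":{"targets":{"type":"string"},"newtons":{"type":"number"}},"required":["targets"]}

```bash
mkdir -p pics
python3 - <<'E'
from workcell import bot,camera,camera_model
import cv2
o=bot.get_obs();print(o['time'],o['ee_pos'],o['tcp_rot'],bot.hold_point_z,o['opening'])
for n in('top','scene'):
    cv2.imwrite(f'pics/{n}0.png',camera(n)); m=camera_model(n);print(n,m['K'],m['pose'])
print(camera_model('wrist'))
E
```

```text
0.0 [ 0.15763116 -0.5266964   0.23061511] [-1.79927946e+02 -8.16792954e-04  1.66611403e+01] 0.0187 0.08568678584962215
top [[364.32254074   0.         256.95994834]
 [  0.         364.32254074 188.82151385]
 [  0.           0.           1.        ]] [[ 0.01935882 -0.9847645   0.17281239  0.37725908]
 [-0.99959568 -0.01546298  0.0238617  -0.00540668]
 [-0.02082596 -0.17320445 -0.98466568  0.84872161]
 [ 0.          0.          0.          1.        ]]
scene [[398.36658908   0.         257.76983418]
 [  0.         398.36658908 189.2388617 ]
 [  0.           0.           1.        ]] [[ 0.65133473  0.60907616 -0.45253652  0.86600276]
 [ 0.75878674 -0.52470638  0.38590919 -0.31495612]
 [-0.00240072 -0.59473476 -0.8039184   0.68270483]
 [ 0.          0.          0.          1.        ]]
{'K': array([[323.40777655,   0.        , 255.46224774],
       [  0.        , 323.40777655, 192.22652238],
       [  0.        ,   0.        ,   1.        ]]), 'T_tool_cam': array([[-8.55219667e-04, -9.52050891e-01, -3.05938507e-01,
         7.78466473e-02],
       [ 9.99998990e-01, -1.16137179e-03,  8.18681666e-04,
         2.65670134e-04],
       [-1.13473496e-03, -3.05937498e-01,  9.52050923e-01,
        -1.41846354e-01],
       [ 0.00000000e+00,  0.00000000e+00,  0.00000000e+00,
         1.00000000e+00]])}
```

View pics/top0.png

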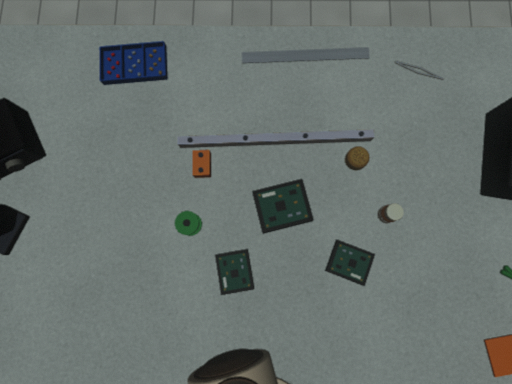

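View pics/scene0.png

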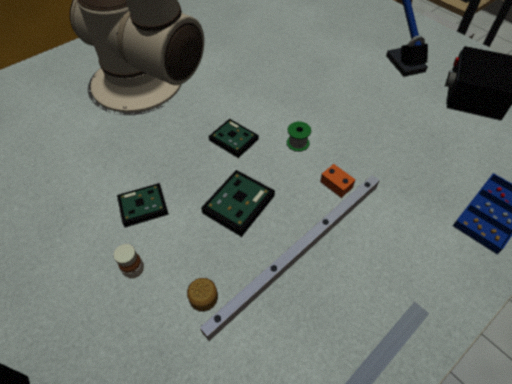

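Top view: the carriers are at (283,206), (235,272) and (350,262). The first is clearly the largest, so it's probably the 100x120 one. The fence is the holed bar at row 138 (the flat strip at (305,55) is a look-alike), and the stop is at (201,163), at the left end. The cleaner is at (357,157), the spool at (188,222) and the flux jar at (392,213). Next I'll check sizes and one enlarged crop.

```bash
cat > h.py <<'E'
from workcell import bot,camera,camera_model
import numpy as np,cv2
def cast(n,px,z,pose=None):
    m=camera_model(n);P=m['pose'] if pose is None else pose
    px=np.atleast_2d(np.asarray(px,float));d=np.c_[px,np.ones(len(px))]@np.linalg.inv(m['K']).T@P[:3,:3].T
    return P[:3,3]+d*((z-P[2,3])/d[:,2])[:,None]
def biggest(mask,near):
    mask=cv2.morphologyEx(mask.astype(np.uint8)*255,cv2.MORPH_CLOSE,np.ones((5,5)))
    c,_=cv2.findContours(mask,cv2.RETR_EXTERNAL,cv2.CHAIN_APPROX_NONE)
    c=[k for k in c if cv2.contourArea(k)>60]
    return min(c,key=lambda k:-cv2.pointPolygonTest(k,near,True))
def rect(n,cnt,z):
    p=cast(n,cnt[:,0,:],z)[:,:2]*1000
    return cv2.minAreaRect(p.astype(np.float32))
E
python3 - <<'E'
from h import *
im=camera('top');hsv=cv2.cvtColor(im,cv2.COLOR_BGR2HSV);H,S,V=cv2.split(hsv)
print('px: bench',hsv[230,283],'fence',hsv[139,270],'face',hsv[145,270],'rim',hsv[231,265])
dark=(V<85)|((S>90)&(H>40)&(H<95))
for p in((283,206),(235,272),(350,262)):
    c=biggest(dark,p);r=rect('top',c,.022);print('carrier',r,cv2.boxPoints(r).round(0).tolist())
c=biggest((S>130)&(H<18),(201,163));r=rect('top',c,.03);print('stop',r,cv2.boxPoints(r).round().tolist())
c=biggest((S>110)&(H>40)&(H<90),(188,222));print('spool',cv2.minEnclosingCircle((cast('top',c[:,0],.045)[:,:2]*1000).astype(np.float32)))
print('flux',cast('top',(395,212),.065),'cleaner',cast('top',(357,157),.046),)
print('fence holes',cast('top',[(190,140),(361,134),(180,138),(372,131)],.03))
cv2.imwrite('pics/c1.png',cv2.resize(im[115:300,165:415],None,fx=3.2,fy=3.2,interpolation=cv2.INTER_CUBIC))
E
```

```text
px: bench [ 79  22 125] fence [109  33 125] face [ 81  17 108] rim [90  8 32]
carrier ((485.09478759765625, -43.68804931640625), (101.4599380493164, 120.13818359375), 15.282698631286621) [[420.0, 1.0], [452.0, -115.0], [550.0, -88.0], [518.0, 28.0]]
carrier ((336.1638488769531, 61.65382766723633), (90.05311584472656, 74.60111999511719), 11.010457038879395) [[285.0, 90.0], [299.0, 16.0], [387.0, 34.0], [373.0, 107.0]]
carrier ((361.34112548828125, -193.74359130859375), (91.75035858154297, 74.53627014160156), 69.85285186767578) [[311.0, -224.0], [381.0, -250.0], [412.0, -164.0], [342.0, -138.0]]
stop ((580.8065185546875, 145.5432891845703), (60.16645050048828, 37.435707092285156), 2.4197802543640137) [[550.0, 163.0], [552.0, 126.0], [612.0, 128.0], [610.0, 166.0]]
spool ((439.0030517578125, 165.19802856445312), 29.083993911743164)
flux [[ 0.46901501 -0.28331126  0.065     ]] cleaner [[ 0.59467105 -0.21057678  0.046     ]]
fence holes [[ 0.63478563  0.17383533  0.03      ]
 [ 0.65441603 -0.22547589  0.03      ]
 [ 0.63936991  0.19768809  0.03      ]
 [ 0.66203061 -0.25118886  0.03      ]]
```

View pics/c1.png

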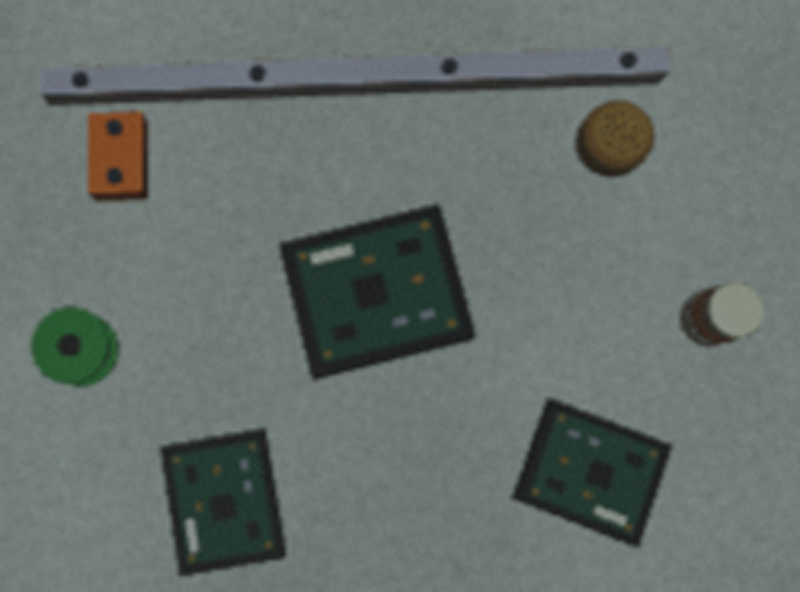

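The crop confirms it. The middle carrier measures 101x120 mm and the other two about 90x75, so the middle one is meant. Its centre is (485,-44) with yaw 15.3°. Fence yaw is about 2.8° and the stop centre (581,146.5 ± 1), which puts home near (580,65). First I'll push toward the fence with the open fingers on the near long edge, then along the fence.

send_rows(targets="381 -371 120 1.4 0;381 -371 120 1.4 0;381 -371 120 1.4 0;381 -371 120 1.4 0;381 -371 120 1.4 0;381 -371 120 1.4 0;381 -371 120 1.4 0;381 -371 120 1.4 0;381 -371 120 1.4 0;381 -371 120 1.4 0;381 -371 120 1.4 0;381 -371 120 1.4 0;381 -371 120 1.4 0", newtons=40)

```text
time: 1.78
ee_pos: [0.4162, -0.0631, 0.1116]
tcp_rot: [180.0, -0.0, 15.2]
wrist_force: [0.6, -0.0, -0.7]
opening: 0.0856
grasp_force: 0.0
```

send_rows(targets="0 0 55 0 0;0 0 100 0 0;0 0 113 0 0;0 0 113 0 0;0 0 113 0 0")

```text
time: 2.4
ee_pos: [0.4176, -0.0626, 0.0002]
tcp_rot: [179.9, -0.1, 15.2]
wrist_force: [-0.5, 0.2, 0.8]
opening: 0.0854
grasp_force: 0.0
```

Run:
```python
from h import *
im=camera('scene');cv2.imwrite('pics/s2.png',im[60:320,90:430].repeat(2,0).repeat(2,1))
```

```text
(no output)
```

View pics/s2.png

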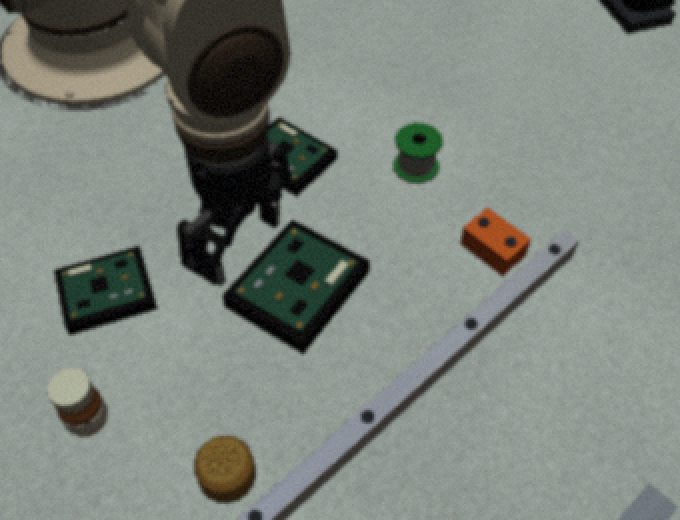

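The fingers stand just behind the carrier's near long edge, which is clear. The fence and stop are unobstructed. Now the push along the fence normal, turning out the 12.4°.

send_rows(targets="5 1 0 0 0;10 2 0 0 0;15 3 0 0 0;20 4 0 0 0;25 5 0 0.9 0;30 6 0 1.8 0;35 7 0 2.7 0;40 9 0 3.6 0;45 10 0 4.5 0;50 11 0 5.4 0;55 12 0 6.3 0;60 13 0 7.2 0;65 14 0 8.1 0;70 15 0 9 0;75 16 0 9.9 0;79 17 0 10.8 0;83 18 0 11.6 0;87 19 0 12.4 0;90 20 0 12.4 0;90 20 0 12.4 0")

```text
time: 4.95
ee_pos: [0.5088, -0.0579, -0.0016]
tcp_rot: [180.0, -0.0, 2.9]
wrist_force: [-0.6, -0.2, 0.1]
opening: 0.0859
grasp_force: 0.0
```

Run:
```python
from h import *
for n in('top','scene'):
    cv2.imwrite(f'pics/{n}3.png',camera(n)[100:300,160:420] if n=='top' else camera(n)[60:350,90:430])
a=cv2.imread('pics/top3.png');cv2.imwrite('pics/top3.png',cv2.resize(a,None,fx=3,fy=3))
```

```text
(no output)
```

View pics/top3.png

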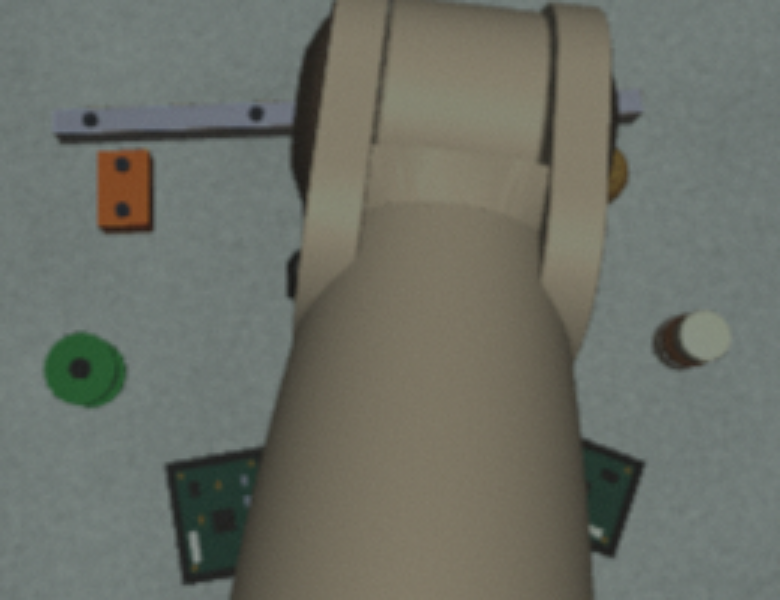

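The arm hides the carrier in the top view; the fence, stop, spool and jar are unchanged. About 16 mm remains, so I'll continue slowly and watch the force.

send_rows(targets="3 0 0 0 0;6 0 0 0 0;9 0 0 0 0;11 0 0 0 0;13 0 0 0 0;13 0 0 0 0")

```text
time: 5.8
ee_pos: [0.5217, -0.0572, -0.0018]
tcp_rot: [180.0, -0.0, 2.9]
wrist_force: [-1.9, 0.7, 0.6]
opening: 0.0851
grasp_force: 0.8
```

Run:
```python
from h import *
o=bot.get_obs();print(o['ee_pos'],o['wrist_force'])
a=camera('scene')[100:350,150:400];b=camera('wrist')
cv2.imwrite('pics/s4.png',np.hstack([cv2.resize(a,(384,384),interpolation=2),cv2.resize(b,(410,384))[:, :410]]))
```

```text
[ 0.52173319 -0.05718217 -0.00176598] [-1.88310496  0.73744533  0.58942783]
```

View pics/s4.png

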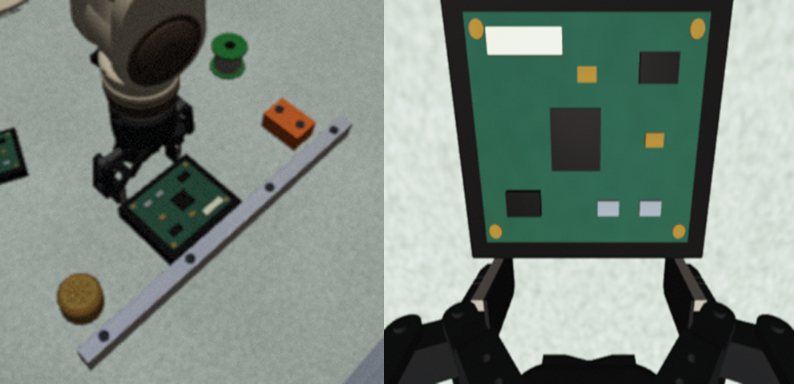

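The carrier is square on both fingers and a few mm short of the fence (scene half; wrist half shows its near edge level with both pads). Now I'll ease it in.

send_rows(targets="1 0 0 0 0;2 0 0 0 0;3 0 0 0 0;4 0 0 0 0;5 0 0 0 0;5 0 0 0 0")

```text
time: 6.65
ee_pos: [0.526, -0.0569, -0.0018]
tcp_rot: [-180.0, 0.1, 2.9]
wrist_force: [-5.3, -0.7, 3.4]
opening: 0.0854
grasp_force: 2.7
```

send_rows(targets="1 0 0 0 0;2 0 0 0 0;2 0 0 0 0")

```text
time: 7.02
ee_pos: [0.526, -0.0569, -0.0018]
tcp_rot: [-180.0, 0.3, 2.8]
wrist_force: [-15.3, -0.8, 11.2]
opening: 0.0857
grasp_force: 8.3
```

Firmly against the fence at x=526 (force up to 15 N). I'll back off, lift and measure from the wrist.

send_rows(targets="-15 0 0 0 0;-35 0 0 0 0;-50 0 -40 0 0;-50 0 -90 0 0;-50 0 -130 0 0;-50 0 -130 0 0;-50 0 -130 0 0")

```text
time: 7.9
ee_pos: [0.4783, -0.0593, 0.1277]
tcp_rot: [-180.0, -0.0, 2.9]
wrist_force: [-1.1, 0.3, -0.3]
opening: 0.0851
grasp_force: 0.0
```

```bash
cat >> h.py <<'E'
from scipy.spatial.transform import Rotation as Ro
def wpose():
    o=bot.get_obs();T=np.eye(4);T[:3,:3]=Ro.from_euler('xyz',o['tcp_rot'],degrees=True).as_matrix();T[:3,3]=o['ee_pos']
    return T@camera_model('wrist')['T_tool_cam']
E
python3 - <<'E'
from h import *
P=wpose();im=camera('wrist');cv2.imwrite('pics/w5.png',im)
hsv=cv2.cvtColor(im,cv2.COLOR_BGR2HSV);H,S,V=cv2.split(hsv)
g=biggest((S>80)&(H>40)&(H<95),(256,150))
p=(cast('wrist',g[:,0],.022,P)[:,:2]*1000).astype(np.float32)
print('board',cv2.minAreaRect(p),cv2.boundingRect(g))
c=biggest((V<70)|((S>80)&(H>40)&(H<95)),(256,150))
print(cv2.boundingRect(c),cv2.minAreaRect((cast('wrist',c[:,0],.022,P)[:,:2]*1000).astype(np.float32)))
E
```

```text
board ((579.0515747070312, -54.12846374511719), (67.8289566040039, 101.33917236328125), 2.8287742137908936) (180, 0, 150, 105)
(167, 0, 176, 117) ((574.7332763671875, -54.33289337158203), (76.48709106445312, 118.8681869506836), 2.822964906692505)
```

View pics/w5.png

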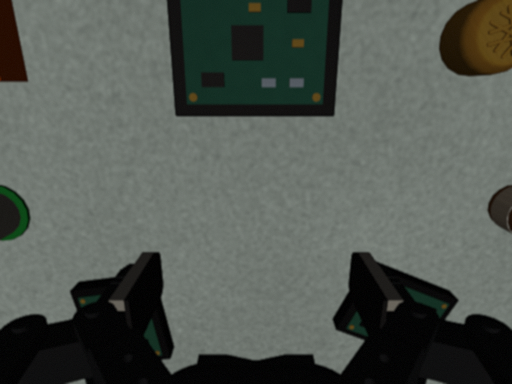

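Wrist view: the carrier is square (yaw 2.82°, fence 2.8°) at y≈-54 with its near edge at row 112, and the cleaner is clear at (485,38). Next I'll go to its right-hand end with the fingers part-closed and the tool x axis along the fence.

send_rows(targets="107 87 0 -90 135;107 87 0 -90 135;107 87 0 -90 135;107 87 0 -90 135;107 87 0 -90 135;107 87 0 -90 135;107 87 0 -90 135;107 87 0 -90 135;107 87 0 -90 135;107 87 0 -90 135;107 87 0 -90 135;107 87 0 -90 135")

```text
time: 9.45
ee_pos: [0.5896, -0.1409, 0.128]
tcp_rot: [-180.0, -0.0, 92.8]
wrist_force: [0.4, -1.4, -0.5]
opening: 0.0404
grasp_force: 0.0
```

Run:
```python
from h import *
o=bot.get_obs();print(o['ee_pos'],o['tcp_rot'],o['opening'],o['q'])
P=wpose();im=camera('wrist');cv2.imwrite('pics/w6.png',im)
H,S,V=cv2.split(cv2.cvtColor(im,cv2.COLOR_BGR2HSV))
c=biggest((V<70)|((S>80)&(H>40)&(H<95)),(256,80))
print(cv2.boundingRect(c),cv2.minAreaRect((cast('wrist',c[:,0],.022,P)[:,:2]*1000).astype(np.float32)))
```

```text
[ 0.58955684 -0.14087213  0.1279636 ] [-1.79976490e+02 -8.00247057e-03  9.28077158e+01] 0.04035860801515512 [-1.34391274e+01  1.18781039e+01  6.37257493e+00  8.45192810e+01
  1.10538234e-03  7.37531549e+01]
(0, 0, 512, 384) ((590.75732421875, -174.21583557128906), (508.15533447265625, 335.812744140625), 2.7506604194641113)
```

View pics/w6.png

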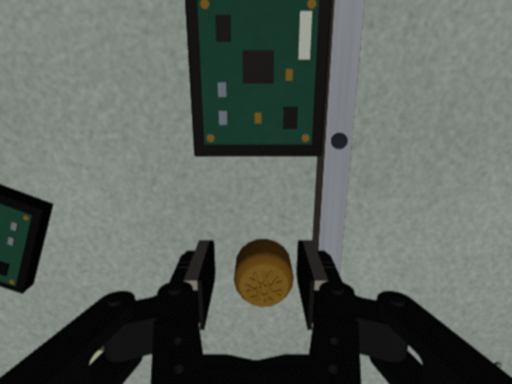

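Run:
```python
from h import *
P=wpose()
print('cleaner top',cast('wrist',(264,287),.046,P),'carrier corners',cast('wrist',[(196,155),(322,155)],.022,P), 'fence face top',cast('wrist',[(325,140),(318,250)],.03,P))
```

```text
cleaner top [[ 0.59952099 -0.21471641  0.046     ]] carrier corners [[ 0.54158619 -0.11474884  0.022     ]
 [ 0.63932758 -0.11002117  0.022     ]] fence face top [[ 0.63854796 -0.097183    0.03      ]
 [ 0.64315219 -0.18794313  0.03      ]]
```

The cleaner at y=-215 and the fence face at x≈640 are clear of the fingers. The carrier's end edge is at y≈-112. Descend, then push along the fence.

send_rows(targets="0 0 55 0 135;0 0 105 0 135;0 0 124 0 135;0 0 124 0 135;5 0 124 0 135;10 0 124 0 135;15 0 124 0 135;20 0 124 0 135;25 0 124 0 135;30 0 124 0 135")

```text
time: 10.75
ee_pos: [0.5884, -0.1109, 0.0047]
tcp_rot: [180.0, 0.0, 92.8]
wrist_force: [0.2, -3.3, 3.3]
opening: 0.0401
grasp_force: 2.1
```

send_rows(targets="5 0 0 0 135;10 0 0 0 135;15 0 0 0 135;20 0 0 0 135;25 0 0 0 135;30 0 0 0 135;35 0 0 0 135;40 0 0 0 135;45 0 0 0 135;50 0 0 0 135;55 0 0 0 135;60 0 0 0 135;65 0 0 0 135;70 0 0 0 135;75 0 0 0 135;80 0 0 0 135;85 0 0 0 135;90 0 0 0 135;92 0 0 0 135;92 0 0 0 135")

```text
time: 13.25
ee_pos: [0.5834, -0.0186, 0.004]
tcp_rot: [-180.0, -0.0, 92.9]
wrist_force: [0.5, -1.1, 0.0]
opening: 0.0404
grasp_force: 0.4
```

Run:
```python
from h import *
cv2.imwrite('pics/s7.png',np.hstack([cv2.resize(camera('scene')[100:350,150:400],(384,384),interpolation=2),cv2.resize(camera('wrist'),(410,384))]))
```

```text
(no output)
```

View pics/s7.png

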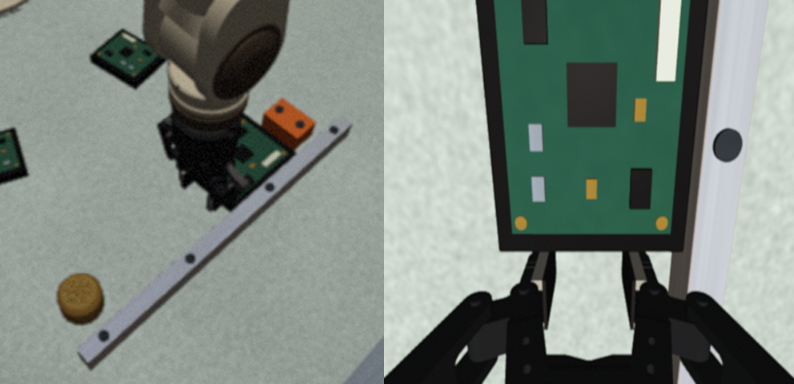

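The carrier runs along the fence and is about a centimetre short of the stop. I'll ease it the rest of the way.

send_rows(targets="2 0 0 0 135;4 0 0 0 135;6 0 0 0 135;8 0 0 0 135;9 0 0 0 135;10 0 0 0 135;10 0 0 0 135")

```text
time: 14.22
ee_pos: [0.5831, -0.0089, 0.0044]
tcp_rot: [180.0, -0.0, 92.9]
wrist_force: [-0.0, -0.6, -0.1]
opening: 0.04
grasp_force: 0.1
```

send_rows(targets="1 0 0 0 135;2 0 0 0 135;3 0 0 0 135;4 0 0 0 135;5 0 0 0 135;5 0 0 0 135")

```text
time: 14.98
ee_pos: [0.583, -0.0055, 0.0044]
tcp_rot: [180.0, 0.2, 92.8]
wrist_force: [0.4, -10.3, 0.1]
opening: 0.0402
grasp_force: 4.8
```

Contact with the stop comes at the predicted place. One more light press, then back off and lift.

send_rows(targets="1 0 0 0 135;1 0 0 0 135;-10 0 0 0 135;-25 0 0 0 135;-25 0 -50 0 135;-25 0 -100 0 135;-25 0 -125 0 135;-25 0 -125 0 135")

```text
time: 15.98
ee_pos: [0.5852, -0.0295, 0.1315]
tcp_rot: [179.8, -0.0, 92.8]
wrist_force: [-0.2, -0.2, -0.9]
opening: 0.0404
grasp_force: 0.0
```

send_rows(targets="95 -82 0 90 135;95 -82 0 90 135;95 -82 0 90 135;95 -82 0 90 135;95 -82 0 90 135;95 -82 0 90 135;95 -82 0 90 135;95 -82 0 90 135;95 -82 0 90 135;95 -82 0 90 135;95 -82 0 90 135")

```text
time: 17.35
ee_pos: [0.4986, 0.0424, 0.1284]
tcp_rot: [-179.2, 0.1, 4.4]
wrist_force: [-0.1, 0.6, 1.1]
opening: 0.0401
grasp_force: 0.0
```

Run:
```python
from h import *
P=wpose();im=camera('wrist')
H,S,V=cv2.split(cv2.cvtColor(im,cv2.COLOR_BGR2HSV))
g=biggest((S>80)&(H>40)&(H<95),(256,80))
print('board',cv2.minAreaRect((cast('wrist',g[:,0],.022,P)[:,:2]*1000).astype(np.float32)),bot.get_obs()['ee_pos'])
cv2.imwrite('pics/w8.png',im)
```

```text
board ((580.25830078125, 64.85640716552734), (83.32001495361328, 101.30269622802734), 2.7929515838623047) [0.49864699 0.04259181 0.12862975]
```

View pics/w8.png

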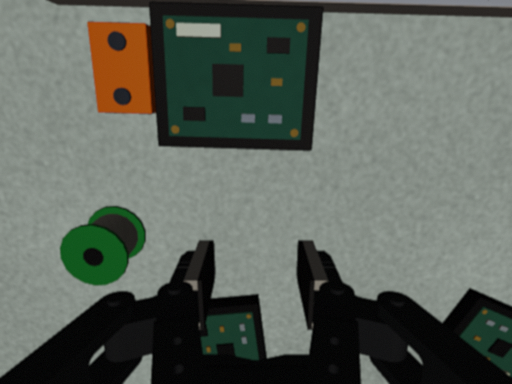

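The carrier sits against the stop at (580.3,64.9), yaw 2.79°, where home is predicted at (579.7,65.4). A final light nudge into the fence will make sure.

send_rows(targets="0 0 0 0 135;0 0 0 0 135;0 0 0 0 135;0 0 60 0 135;0 0 110 0 135;0 0 124 0 135;0 0 124 0 135;4 0 124 0 135;8 0 124 0 135;12 0 124 0 135;15 0 124 0 135;17 0 124 0 135;19 0 124 0 135;19 0 124 0 135")

```text
time: 19.15
ee_pos: [0.5178, 0.0448, 0.0052]
tcp_rot: [-179.1, 0.0, 4.5]
wrist_force: [-0.6, 1.0, 0.2]
opening: 0.0398
grasp_force: 0.0
```

send_rows(targets="-5 0 0 0 135;-5 -8 0 1.7 135;-5 -16 0 1.7 135;-5 -16 0 1.7 135;-2 -16 0 1.7 135;0 -16 0 1.7 135;1 -16 0 1.7 135;1 -16 0 1.7 135")

```text
time: 20.15
ee_pos: [0.5187, 0.0449, 0.0055]
tcp_rot: [-178.4, 0.0, 4.1]
wrist_force: [0.1, 0.4, -0.3]
opening: 0.04
grasp_force: 0.0
```

Run:
```python
from h import *
o=bot.get_obs();print(o['q'],o['ee_pos'],o['tcp_rot'])
```

```text
[  4.09739081   2.93207601 -17.2215805   69.89712462   1.55629691
 179.95116298] [0.51869771 0.04491717 0.00549818] [-1.78443660e+02  4.94547426e-02  4.14620983e+00]
```

Joint 6 is at its 180° end, so I'll ease the turn back a little and nudge from here, well within the supported edge.

send_rows(targets="-3 3 0 -1 135;-3 3 0 -1 135;0 3 0 -1 135;1 3 0 -1 135;2 3 0 -1 135;3 3 0 -1 135;4 3 0 -1 135;4 3 0 -1 135")

```text
time: 21.15
ee_pos: [0.5202, 0.0418, 0.0054]
tcp_rot: [-178.5, 0.3, 5.1]
wrist_force: [-16.0, -1.7, 12.8]
opening: 0.04
grasp_force: 8.2
```

It meets solid resistance at once (16 N), so the carrier is flush with the fence. Back off, lift and check.

send_rows(targets="-10 0 0 0 135;-30 0 0 0 135;-40 0 -50 0 135;-40 0 -100 0 135;-60 0 -160 0 135;-100 0 -180 0 135;-100 0 -180 0 135;-100 0 -180 0 135;-100 0 -180 0 135")

```text
time: 22.28
ee_pos: [0.4239, 0.0284, 0.1844]
tcp_rot: [-178.4, 0.1, 5.1]
wrist_force: [-0.6, 0.6, -0.5]
opening: 0.0402
grasp_force: 0.0
```

Run:
```python
from h import *
P=wpose();im=camera('wrist')
H,S,V=cv2.split(cv2.cvtColor(im,cv2.COLOR_BGR2HSV))
o=biggest((S>130)&(H<18),(130,60))
g=[k for k in cv2.findContours(((S>80)&(H>40)&(H<95)).astype(np.uint8),0,1)[0] if cv2.contourArea(k)>3000]
for k in g: print('board',cv2.minAreaRect((cast('wrist',k[:,0],.022,P)[:,:2]*1000).astype(np.float32)))
print('stop',cv2.minAreaRect((cast('wrist',o[:,0],.03,P)[:,:2]*1000).astype(np.float32)),bot.get_obs()['ee_pos'])
cv2.imwrite('pics/w9.png',im)
```

```text
board ((362.2748718261719, -194.09173583984375), (78.36549377441406, 63.566680908203125), 69.31344604492188)
board ((437.7242431640625, 169.53244018554688), (56.48509216308594, 73.83384704589844), 14.906082153320312)
board ((553.320556640625, 63.31294631958008), (30.982765197753906, 101.54907989501953), 4.755072593688965)
stop ((553.9912719726562, 141.11221313476562), (13.106246948242188, 42.53520584106445), 4.7551116943359375) [0.42386011 0.02843012 0.18434927]
```

View pics/w9.png

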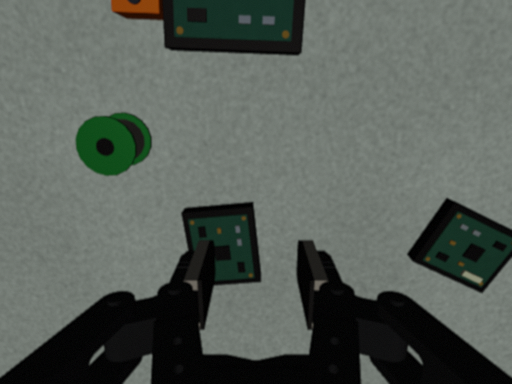

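The carrier abuts the stop at (163,10) and the spool hasn't moved. I'll swing the arm aside for one top-view check.

send_rows(targets="-60 300 -60 0 135;-60 300 -60 0 135;-60 300 -60 0 135;-60 300 -60 0 135;-60 300 -60 0 135;-60 300 -60 0 135;-60 300 -60 0 135;-60 300 -60 0 135;-60 300 -60 0 135")

```text
time: 23.45
ee_pos: [0.3914, -0.2762, 0.2373]
tcp_rot: [-178.4, 0.0, 5.3]
wrist_force: [-0.1, -0.5, -0.7]
opening: 0.0402
grasp_force: 0.0
```

Run:
```python
from h import *
im=camera('top');H,S,V=cv2.split(cv2.cvtColor(im,cv2.COLOR_BGR2HSV))
b=biggest((S>80)&(H>40)&(H<95),(235,166));r=rect('top',b,.022);print('board',r)
c=biggest((S>130)&(H<18),(201,163));s=rect('top',c,.03);print('stop',s)
a=np.radians(2.8);R=np.array([[np.cos(a),np.sin(a)],[-np.sin(a),np.cos(a)]])
print('in fence: from stop',R@(np.array(r[0])-s[0]),'from hole line',R@(np.array(r[0])-[634.8,173.8]))
```

```text
board ((581.615234375, 66.94125366210938), (81.65738677978516, 99.21757507324219), 2.954840898513794)
stop ((580.0940551757812, 145.29576110839844), (61.61275863647461, 37.42635726928711), 2.858166456222534)
in fence: from stop [ -2.30823653 -78.33527218] from hole line [ -58.34129548 -104.13310811]
```

Measured -58.3 mm from the fence line (home is -60) and 78.3 mm from the stop (home is 80), with about 0.1–0.2° of misalignment. That is touching both, within calibration error, so I'm handing in.

```bash
python3 -c "
from workcell import ticket;print(ticket.job_done())"
```

```text
the job is handed in; nothing more can be done
None
```

I handed the job in at about 23.5 s: the carrier is square against the fence and the stop, at home within the roughly 2 mm the camera can measure. I never touched the cleaner, spool or flux jar, but no verdict came back.

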